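Repack an order carton: big tub to the back

TASK

The shallow order carton on the bench is packed wrongly: take the tall bottle out from behind the big tub and stand it on the rubber mat, then slide the tub along the carton floor until it presses firmly but gently (over 6 N, never over 25 N) against the upright cardboard divider. Then stand the bottle and the white jar with the wide lid from the bench in the space in front of the tub, and let go. Leave the squat can, slim bottle, orange bottle, tape and brush where they are.

Things in the scene. Friction and masses are not known exactly. Their poses are not given: they have to be found in the camera images.
- carton: open shallow cardboard carton fixed to the bench, outside 300 (own x) x 170 (own y) x 50 mm high, walls and floor 5 mm thick (floor top 5 mm above the bench, inside 290 x 160 mm). Origin: centre of its underside, z up. The divider stands near its +x end; the empty space and the front end are towards -x. It lies roughly crosswise to the robot: +x end to the robot's left
- divider: upright card board across the carton, 6 mm thick (own x), 158 mm wide (own y), 62 mm high, on the carton floor. Origin: centre of its underside, x along the carton's x. The face to be touched is 3 mm from the origin towards -x; its place along the carton varies by 30 mm. It gives and springs back like stiff card (3 mm at 10 N, at most 10 mm); the pose given is that of its fixed foot
- tub: squat white round tub with a green-grey band, standing in the carton, 104 mm in diameter (too wide to grip), 66 mm tall, about 0.45 kg (varies). Origin: centre of its underside, z up. At least 50 mm is free between it and the carton's -x end wall at the start, where fingers fit in to push it
- bottle: tall round white bottle with a grey cap, 48 mm in diameter up to 118 mm, then a shoulder and a 32 mm cap up to 150 mm, about 0.22 kg; at the start it stands in the carton between tub and divider. Origin: centre of its underside, z up. Grip it about 105 mm above its foot, clear of the tub and divider
- jar: round white jar with a wide white lid, 60 mm in diameter at the lid (56 mm below), 90 mm tall (lid from 68 to 90 mm), about 0.22 kg, standing on the bench to the robot's right in a row with a squat can and a slim bottle, in any of the three places. Origin: centre of its underside, z up
- mat: black rubber mat, fixed, 130 x 130 x 4 mm, on the robot's left. Origin: centre of its underside
- squat_can: squat can, 70 mm across, 55 mm tall, in the row of three with the jar; bystander, not to be moved. Origin: centre of its underside
- slim_bottle: slim bottle, 38 mm across, 95 mm tall, in the row of three with the jar; bystander, not to be moved. Origin: centre of its underside
- orange_bottle: orange bottle, 64 mm across, 150 mm tall, beyond the mat; bystander, not to be moved. Origin: centre of its underside
- tape: roll of tape lying flat, 70 mm across, 48 mm tall, near the robot's base; bystander, not to be moved. Origin: centre of its underside
- brush: hand brush lying near the robot's base; bystander, not to be moved. Origin: its underside, x along it

How it is judged:
By the outcome, as a careful person would: the job done as asked, in the order asked, and still so for the second after the job is handed in, with the robot touching nothing.
It also fails if it takes over 72 s, if anything falls off the work surface, if the arm or the gripper's body presses on something with over 40 N, if the wrist force passes 120 N, or if a joint passes its speed limit or range.

ROBOT

A 7-joint arm with a two-finger parallel gripper is mounted at the origin on the work surface. World frame = base frame: x ahead of the robot, y to its left, z up, the work surface at z = 0. Lengths are in m, angles in rad, forces in N, time in s.
With the tool pointing down it reaches from about 0.4 to 0.9 m from the base axis. Payload 5.5 kg.
Tool frame: the origin (TCP) lies between the finger pads; the fingertips stand 19 mm ahead of it and the grasp point (between the pads) is the TCP (bot.tip_reach is the distance from the TCP to the fingertips, in m); y points along the fingers, x is the direction in which the jaws open and shut, and the axes are right-handed (so a half turn about y gives the same grasp; the last joint's range is limited). The gripper opens to 92 mm and grips with 3 to 60 N. Pads are 19 mm wide; open, the fingers measure 130 mm over their backs; the gripper's body (75 mm by 190 mm) begins 47 mm behind the grasp point.
Start: joints at [1.396, 0.501, -0.427, 1.55, 0.221, 1.138, -0.21], TCP at [0.276, -0.589, 0.246] pointing down, gripper open.
Joint ranges: [-2.88, 2.88], [-0.31, 2.03], [-1.54, 1.56], [0.2, 2.42], [-1.41, 4.55], [0.19, 2.02], [-2.57, 2.57]. Speed limits (rad/s): [2.57, 2.57, 3.14, 3.14, 3.14, 3.14, 3.14].

INTERFACE

Orientations are given as a unit quaternion [w, x, y, z].
In Python, from rig import bot, vision gives the robot as it stands. The module is installed in compiled form; this text tells all that it offers.
- The arm moves only by the shell command python3 -m crank 'ROWS'. ROWS is JSON, one flat list of numbers, 5 for each row, row after row: the shift along the tool's x, y, z in units of 50 mm (1.0 is 50 mm), then the turn about the tool's y in units of 10 degrees (1.0 is 10 degrees), then the gripper command: -1 is fully open, 1 is shut, values between are in proportion. In form: [x, y, z, turn, claw, x, y, z, turn, claw, ...]. A call has 1 to 5 rows; each row is the pose to reach, as a shift and turn from the pose commanded when the call began, along the tool's axes at that moment; what a row does not reach only later rows make up. A row lasts 1/8 s, in which the tool goes at most 62.5 mm and 10.7 degrees, less where a joint would pass 70% of its speed; a pose out of reach is approached as far as the arm can. A call with a gripper value outside its range is refused whole. The fingers move at their own pace and stop on an object; the grip force is fixed at half the most. Time passes only in rows, so rows that repeat a pose let the fingers close. It gives the time, the measured TCP pose, the force and the opening at its end, in the units of the state.
- bot.get_obs(): the state, without advancing time (a new reading comes with each control period).
- vision.get_image(name): name is "scene" or "top"; returns a dict with "image" (384x512x3 uint8, red, green, blue), "fx", "fy", "cx", "cy" (pixels), "world_to_cam" (4x4, takes a point from world to camera coordinates). Camera axes: x right, y down, z forward; pixel columns grow to the right and rows downward; lengths in m; the calibration is good to about 2 mm. A picture is of the moment at which its call begins. There is no depth.
- bot.hand_in(): hands the job in, once; it reports no verdict.
The state is a dict: "clock": time; "q": joint angles; "joint_vel": joint speeds; "joint_efforts": joint torques, N m; "tcp_pos": TCP position; "tool_rot": TCP orientation; "contact_force": force on the tool from outside, world axes, zero at the start; "moment": the same for the moment, N m; "width": finger opening in m.
Only numpy, scipy, OpenCV 4.12 (cv2) and the standard library are available. Lean on these libraries where they do the work, as an engineer would, in place of code of your own. Each camera call takes 0.05 s, during which the arm holds its last target. There are 200 camera calls.

## Working session

There is one attempt and no reset: what is moved stays moved. The work goes in short steps, Python scripts to look and compute and a shell command to move; the robot and the scene stay as the last step left them, time stands still between calls to the robot, and variables do not carry over. Pictures are saved under pics/ and viewed, about 8 in all and at most 12, crops included, and the job is handed in when it is done.

```bash
mkdir -p pics; cat > h.py <<'E'
import numpy as np, cv2
from rig import bot, vision
def shot(name,fn=None):
    d=vision.get_image(name)
    if fn: cv2.imwrite('pics/'+fn,cv2.cvtColor(d['image'],cv2.COLOR_RGB2BGR))
    return d
def ray(d,u,v,z):
    W=np.array(d['world_to_cam']);R=W[:3,:3];t=W[:3,3]
    c=-R.T@t; r=R.T@np.array([(u-d['cx'])/d['fx'],(v-d['cy'])/d['fy'],1])
    return c+r*(z-c[2])/r[2]
def proj(d,p):
    W=np.array(d['world_to_cam']);q=W[:3,:3]@np.array(p)+W[:3,3]
    return q[0]/q[2]*d['fx']+d['cx'],q[1]/q[2]*d['fy']+d['cy']
E
python3 - <<'E'
from h import *
a=shot('top','top0.png');b=shot('scene','scene0.png')
for d in (a,b):
    W=np.array(d['world_to_cam']);print(-W[:3,:3].T@W[:3,3],W[:3,:3].round(3).tolist(),d['fx'])
o=bot.get_obs();print(o['tcp_pos'],o['tool_rot'],o['width'],o['contact_force'],o['clock'])
E
```

```text
[ 0.35924892 -0.0039066   1.23257602] [[0.008, -1.0, -0.007], [-0.99, -0.006, -0.14], [0.14, 0.008, -0.99]] 428.63448298507046
[ 0.97971533 -0.36423811  0.75981909] [[0.583, 0.812, 0.012], [0.633, -0.445, -0.633], [-0.509, 0.377, -0.774]] 374.9468702197649
[ 0.27525872 -0.5881641   0.24478206] [ 0.59701354 -0.59629617  0.38000068 -0.37895276] 0.09171619005083838 [-0.55269244  0.26864604 -0.3792028 ] 0.1
```

View pics/top0.png

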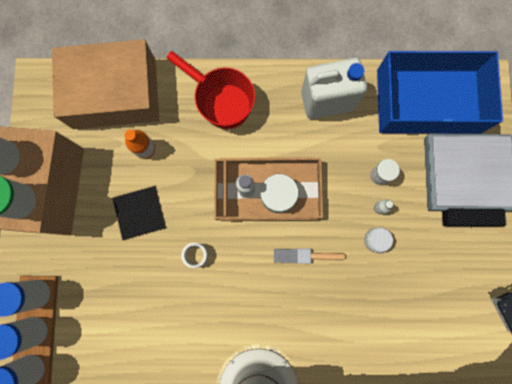

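View pics/scene0.png

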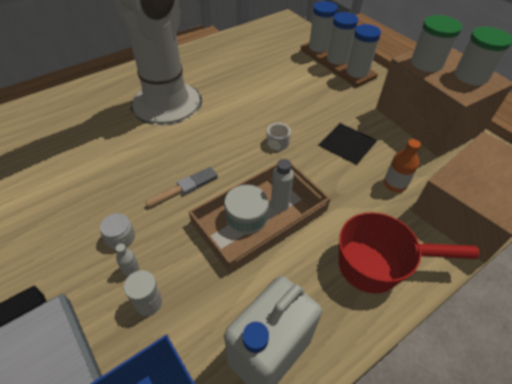

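Top: carton at cols 215-323, rows 158-220; divider about col 226, bottle cap (245,184), tub (280,194), mat (139,213). The jar is the far one of the row, at (387,172), and the can is at (379,240). I'll view an enlarged crop to measure.

```bash
python3 - <<'E'
from h import *
im=cv2.imread('pics/top0.png')
c=cv2.resize(im[145:260,110:410][:, 95:],None,fx=3.9,fy=3.9,interpolation=cv2.INTER_CUBIC) # origin u=205,v=145
cv2.imwrite('pics/crop.png',c)
import scipy.spatial.transform as T
o=bot.get_obs();w,x,y,z=o['tool_rot'];print(T.Rotation.from_quat([x,y,z,w]).as_matrix().round(4).tolist())
d=vision.get_image('top')
hsv=cv2.cvtColor(im,cv2.COLOR_BGR2HSV)
def blobs(m,amin=40):
    n,l,s,ce=cv2.connectedComponentsWithStats(m.astype(np.uint8))
    for i in range(1,n):
        if s[i,4]>amin: print(s[i].tolist(),ce[i].round(1))
m=(hsv[...,2]<60);m[:, 200:]=0;m[:180]=0;m[250:]=0
n,l,s,ce=cv2.connectedComponentsWithStats(m.astype(np.uint8))
i=1+np.argmax(s[1:,4]);print('mat',s[i],ray(d,*ce[i],0.004).round(4))
m=(hsv[...,1]<50)&(hsv[...,2]>130);m2=np.zeros_like(m);m2[150:260,230:410]=m[150:260,230:410];blobs(m2)
E
```

```text
[[0.424, -0.0007, 0.9057], [-0.9057, 0.0017, 0.424], [-0.0018, -1.0, 0.0001]]
mat [ 113  187   52   52 1852] [0.4804 0.3486 0.004 ]
[371, 159, 29, 23, 481] [385.6 170.4]
[236, 175, 16, 24, 139] [240.6 186.6]
[260, 174, 39, 37, 1086] [279.5 192.5]
[300, 182, 18, 16, 203] [310.5 189.3]
[374, 200, 19, 13, 180] [383.  205.6]
[364, 227, 29, 26, 567] [378.4 239.7]
[274, 249, 37, 11, 385] [292.5 254.1]
```

View pics/crop.png

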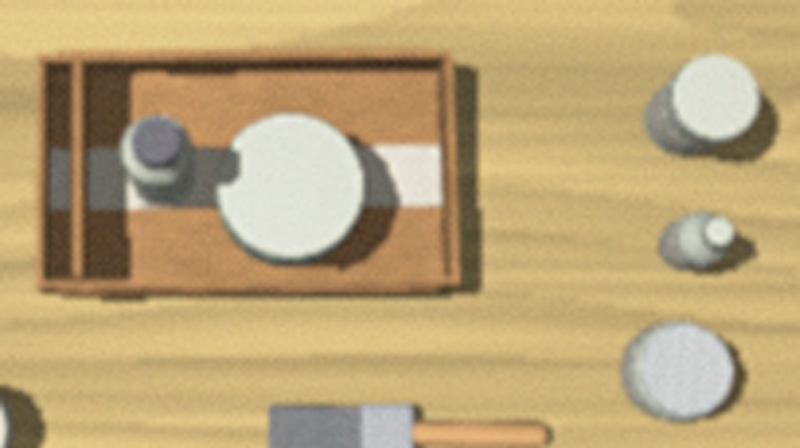

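Crop (3.9×, origin 205,145): cap centre (158,141), tub lid (291,188), divider top strip x 71-83, carton top corners (40,58),(452,52),(460,290),(40,290), jar lid (714,97).

```bash
python3 - <<'E'
from h import *
d=vision.get_image('top')
f=lambda n,u,v,z:print(n,ray(d,205+u/3.9-.4,145+v/3.9-.4,z)[:2].round(4))
f('cap',158,141,.155);f('tub',291,188,.071);f('jar',714,97,.09)
f('slim',718,232,.095);f('can',682,371,.055)
for p in((40,58),(452,52),(460,290),(40,290)):f('cor',*p,.05)
for p in((71,62),(83,62),(71,278),(83,278)):f('div',*p,.067)
f('shoulder',157,160,.123)
b=vision.get_image('scene')
for n,u,v,z in(('cap',284,166,.155),('tub',246,202,.071),('jar',142,284,.09),('can',116,223,.055)):print(n,ray(b,u,v,z)[:2].round(4))
E
```

```text
cap [0.5486 0.0363]
tub [ 0.5305 -0.0544]
jar [ 0.5935 -0.3473]
slim [ 0.4984 -0.3452]
can [ 0.4052 -0.3286]
cor [0.6275 0.1263]
cor [ 0.6337 -0.1715]
cor [ 0.4613 -0.1749]
cor [0.4593 0.1227]
div [0.6208 0.1023]
div [0.6209 0.0937]
div [0.4664 0.0993]
div [0.4665 0.0909]
shoulder [0.5413 0.038 ]
cap [0.5563 0.0343]
tub [ 0.5369 -0.0555]
jar [ 0.598  -0.3424]
can [ 0.4062 -0.3247]
```

```bash
cat > to.py <<'E'
# to.py x y z yaw_of_tool_x(deg): print units for the move (no motion)
import sys; from h import *
from scipy.spatial.transform import Rotation as T
o=bot.get_obs();w,x,y,z=o['tool_rot'];R=T.from_quat([x,y,z,w]).as_matrix()
p=np.array(o['tcp_pos']);t=np.array([float(v) for v in sys.argv[1:4]]);yaw=np.degrees(np.arctan2(R[1,0],R[0,0]))
a=float(sys.argv[4])-yaw if len(sys.argv)>4 else 0
print('clk',round(o['clock'],2),'tcp',p.round(4),'yaw',yaw.round(1),'F',np.round(o['contact_force'],1),'w',round(o['width'],4))
print('units',(R.T@(t-p)/.05).round(2),'turn',round(-a/10,2))
E
python3 -m crank '[-3,0,3.5,-3,-1,-4.5,0,5,-5,-1,-8.95,0,10.3,-6.6,-1,-8.95,0,10.3,-6.6,-1,-8.95,0,10.3,-6.6,-1]'
python3 to.py .552 .0355 .25 1.1
```

```text
clock: 0.88
tcp_pos: [0.4023, -0.301, 0.246]
tool_rot: [-0.704, 0.704, -0.067, 0.067]
contact_force: [0.7, 1.2, -0.4]
width: 0.0916
clk 0.88 tcp [ 0.4023 -0.301   0.246 ] yaw -10.9 F [ 0.7  1.2 -0.4] w 0.0916
units [ 1.67 -0.09  7.17] turn -1.2
```

```bash

python3 -m crank '[1.7,0,7.2,-1.2,-1,1.7,0,7.2,-1.2,-1,1.7,0,7.2,-1.2,-1,1.7,0,7.2,-1.2,-1,1.7,0,7.2,-1.2,-1]' >/dev/null
python3 to.py .552 .0355 .25 1.1
python3 -m crank '[0,0,0,0,-1,0,0,0,0,-1]' >/dev/null
python3 to.py .552 .0355 .25 1.1
```

```text
clk 1.5 tcp [ 0.5319 -0.0169  0.2459] yaw 0.8 F [ 1.  -1.  -0.5] w 0.0915
units [ 0.42 -0.08  1.04] turn -0.03
clk 1.75 tcp [ 0.531  -0.0183  0.2455] yaw 0.9 F [ 0.3  0.5 -0.2] w 0.0916
units [ 0.44 -0.09  1.07] turn -0.02
```

```bash

python3 -m crank '[0.43,0.5,1.07,0,-1,0.43,1,1.07,0,-1,0.43,1,1.07,0,-1]' >/dev/null
python3 to.py .552 .0355 .25 1.1
python3 - <<'E'
from h import *
d=shot('scene'); t=shot('top')
a=cv2.resize(d['image'][110:260,180:350],None,fx=3,fy=3,interpolation=2)
b=cv2.resize(t['image'][120:240,200:290],None,fx=3.2,fy=3.75,interpolation=2)
cv2.imwrite('pics/hov.png',np.hstack([a,b[:450]])[...,::-1])
E
```

```text
clk 2.12 tcp [0.5503 0.0332 0.1938] yaw 0.7 F [ 0.5 -0.4  0.8] w 0.0918
units [ 0.03 -1.12  0.04] turn -0.04
```

View pics/hov.png

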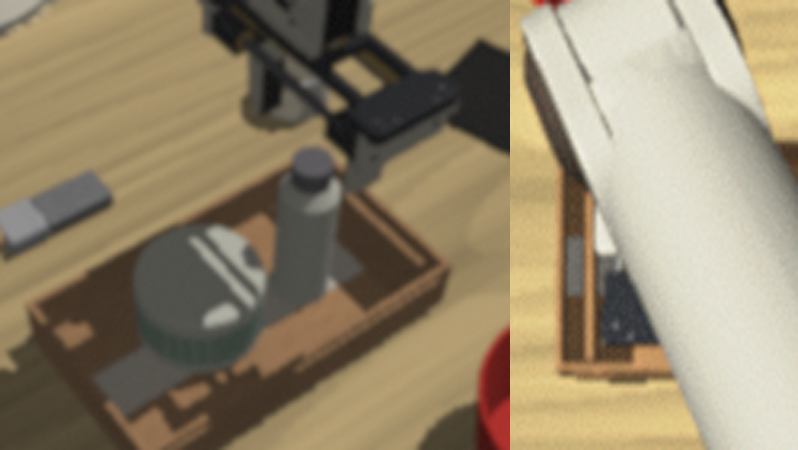

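The scene view shows the open fingers straddling the cap (midpoint ~(315,125), cap at (312,165)), so I'll descend and grip.

```bash

python3 -m crank '[0.03,0.8,0.04,0,-1,0.03,1.4,0.04,0,-1,0.03,1.63,0.04,0,-1,0.03,1.63,0.04,0,-1]' >/dev/null
python3 to.py .552 .0355 .112 1.1
python3 -m crank '[0,0,0,0,1,0,0,0,0,1,0,0,0,0,1,0,0,0,0,1,0,0,0,0,1]'
python3 -m crank '[0,0,0,0,1,0,0,0,0,1]'
python3 to.py .48 .3486 .25 1.1
```

```text
clk 2.73 tcp [0.5537 0.0365 0.1147] yaw 0.7 F [0.5 0.2 0.9] w 0.0919
units [-0.03  0.05 -0.02] turn -0.04
clock: 3.35
tcp_pos: [0.5532, 0.0374, 0.1142]
tool_rot: [-0.707, 0.707, 0.005, -0.005]
contact_force: [0.8, -0.3, -0.3]
width: 0.0477
clock: 3.6
tcp_pos: [0.5533, 0.0375, 0.1142]
tool_rot: [-0.707, 0.707, 0.005, -0.005]
contact_force: [-0.7, -0.7, 0.4]
width: 0.0474
clk 3.6 tcp [0.5533 0.0375 0.1142] yaw 0.8 F [-0.7 -0.7  0.4] w 0.0474
units [-1.38 -2.72  6.24] turn -0.03
```

```bash

python3 -m crank '[0,-0.8,0,0,1,0,-1.8,0,0,1,0,-2.6,0,0,1,-0.3,-2.7,1,0,1,-0.6,-2.7,2.2,0,1]' >/dev/null
python3 -m crank '[-0.4,0,2,0,1,-0.8,0,3.5,0,1,-0.8,0,4.05,0,1,-0.8,0,4.05,0,1,-0.8,0,4.05,0,1]'
python3 to.py .48 .3486 .1155 1.1
python3 - <<'E'
from h import *
d=shot('scene','s2.png')
E
```

```text
clock: 4.85
tcp_pos: [0.4774, 0.3511, 0.2488]
tool_rot: [0.707, -0.707, -0.006, 0.007]
contact_force: [0.7, -0.7, -2.7]
width: 0.0476
clk 4.85 tcp [0.4774 0.3511 0.2488] yaw 1.1 F [ 0.7 -0.7 -2.7] w 0.0476
units [ 0.05  2.67 -0.05] turn -0.0
```

View pics/s2.png

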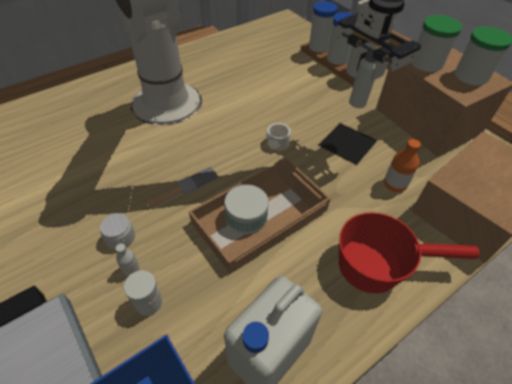

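The bottle hangs upright from the gripper (366,85), over the mat. Lowering it.

```bash

python3 -m crank '[0,0.9,0,0,1,0,1.8,0,0,1,0,2.5,0,0,1,0,2.64,0,0,1,0,2.64,0,0,1]'
python3 -m crank '[0,0.02,0,0,1,0,0.04,0,0,1]' |grep -E 'force|tcp'
```

```text
clock: 5.52
tcp_pos: [0.4799, 0.348, 0.1176]
tool_rot: [-0.707, 0.707, 0.004, -0.004]
contact_force: [0.6, 0.2, -1.6]
width: 0.0471
tcp_pos: [0.48, 0.3494, 0.1166]
contact_force: [-0.5, -0.8, -2.0]
```

```bash

python3 -m crank '[0,0.04,0,0,1,0,0.04,0,0,1]' |grep -E 'force|tcp'
python3 -m crank '[0,0.03,0,0,1,0,0.03,0,0,1]' |grep -E 'force|tcp'
```

```text
tcp_pos: [0.4791, 0.3489, 0.1133]
contact_force: [-0.2, -0.5, -2.7]
tcp_pos: [0.4791, 0.3498, 0.1131]
contact_force: [-2.0, -1.1, 7.6]
```

```bash

python3 -m crank '[0,0,0,0,0.3,0,0,0,0,-0.5,0,0,0,0,-0.5,0,-1,0,0,-0.5,0,-2.5,0,0,-0.5]' 
python3 to.py .5335 -.139 .22 1.1
python3 - <<'E'
from h import *
d=shot('top'); b=shot('scene')
im=d['image'];cv2.imwrite('pics/t3.png',cv2.resize(im[145:260,110:340],None,fx=3.4,fy=3.4,interpolation=2)[...,::-1])
hsv=cv2.cvtColor(im,cv2.COLOR_RGB2HSV);m=((hsv[...,1]<50)&(hsv[...,2]>130)).astype(np.uint8)
k=np.zeros_like(m);k[172:216,255:305]=m[172:216,255:305]
k=cv2.morphologyEx(k,cv2.MORPH_OPEN,np.ones((21,21)));ys,xs=np.nonzero(k)
c=max(cv2.findContours(k,0,1)[0],key=len);print(cv2.minEnclosingCircle(c),xs.min(),xs.max(),ys.min(),ys.max())
(u,v),r=cv2.minEnclosingCircle(c);print(ray(d,u,v,.071))
E
```

```text
clock: 6.9
tcp_pos: [0.4785, 0.3482, 0.2241]
tool_rot: [-0.707, 0.708, 0.004, -0.006]
contact_force: [1.6, -0.2, 1.1]
width: 0.0686
clk 6.9 tcp [0.4785 0.3482 0.2241] yaw 0.8 F [ 1.6 -0.2  1.1] w 0.0686
units [ 0.96  0.09 -9.76] turn -0.03
((279.0365905761719, 192.8024444580078), 19.27503776550293) 263 295 177 208
[ 0.53048304 -0.05387795  0.071     ]
```

View pics/t3.png

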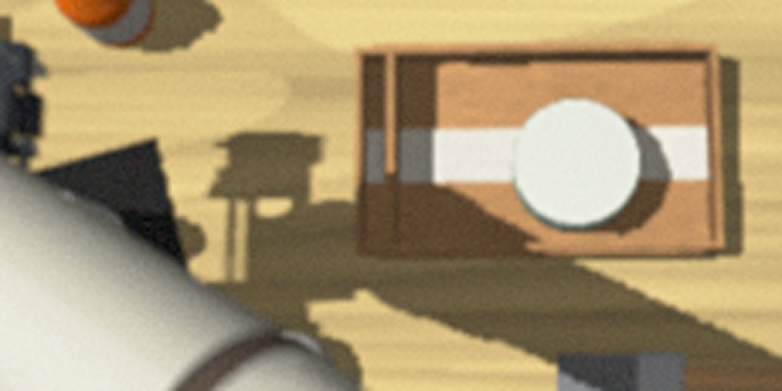

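Tub is clear at (578,163) in the crop, unmoved. The bottle is hidden behind the arm for now. Moving to the pushing gap.

```bash

python3 -m crank '[0.3,0,-2,0,-0.3,0.5,0,-4,0,0.13,0.96,0,-9.75,0,0.13,0.96,0,-9.75,0,0.13,0.96,0,-9.75,0,0.13]' >/dev/null
python3 -m crank '[0.3,0,-2,0,0.13,0.46,0,-4,0,0.13,0.46,0,-4.1,0,0.13,0.46,0,-4.1,0,0.13]' >/dev/null
python3 to.py .533 -.139 .045 1.1
```

```text
clk 8.12 tcp [ 0.5414 -0.1719  0.2234] yaw 0.4 F [-0.3  0.3  0.1] w 0.0401
units [-0.16  3.57  0.66] turn -0.07
```

```bash
python3 - <<'E'
from h import *
d=shot('scene');cv2.imwrite('pics/s3.png',cv2.resize(d['image'][20:280,150:420],None,fx=2.2,fy=2.2,interpolation=2)[...,::-1])
E
```

```text
(no output)
```

View pics/s3.png

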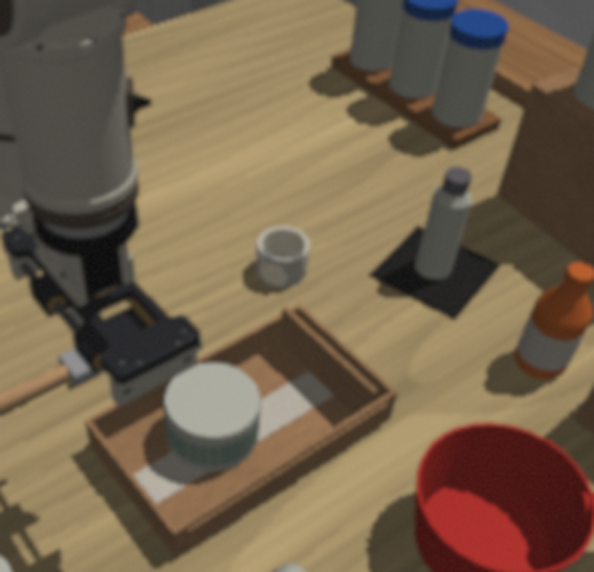

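The bottle stands on the mat (crop (440,245)). The gripper overshot slightly, so I'll correct it and then descend.

```bash

python3 -m crank '[-0.16,0,0.66,-0.07,0.13,-0.16,1,0.66,-0.07,0.13,-0.16,2,0.66,-0.07,0.13,-0.16,2,0.66,-0.07,0.13]' >/dev/null
python3 to.py .533 -.139 .045 1.1
```

```text
clk 8.68 tcp [ 0.5303 -0.1304  0.1212] yaw 1.7 F [0.3 1.5 0.8] w 0.0399
units [ 0.06  1.52 -0.18] turn 0.06
```

```bash

python3 -m crank '[0.05,0.4,-0.15,0,0.13,0.05,0.9,-0.15,0,0.13,0.05,1.3,-0.15,0,0.13,0.05,1.5,-0.15,0,0.13,0.05,1.5,-0.15,0,0.13]' 
python3 to.py .533 -.015 .045 1.1
```

```text
clock: 9.3
tcp_pos: [0.5361, -0.1403, 0.049]
tool_rot: [0.707, -0.707, -0.009, 0.009]
contact_force: [1.3, 0.0, -0.1]
width: 0.04
clk 9.3 tcp [ 0.5361 -0.1403  0.049 ] yaw 1.5 F [ 1.3  0.  -0.1] w 0.04
units [0.   0.08 2.51] turn 0.04
```

```bash

python3 -m crank '[0,0.05,0.25,0,0.13,0,0.05,0.45,0,0.13,0,0.05,0.55,0,0.13,0,0.05,0.65,0,0.13,0,0.05,0.75,0,0.13]' |grep -E 'force|tcp'
python3 -m crank '[0,0,0.15,0,0.13,0,0,0.3,0,0.13,0,0,0.45,0,0.13,0,0,0.6,0,0.13,0,0,0.75,0,0.13]' |grep -E 'force|tcp'
python3 -m crank '[0,0,0.15,0,0.13,0,0,0.3,0,0.13,0,0,0.4,0,0.13,0,0,0.5,0,0.13]' |grep -E 'force|tcp'
python3 to.py .533 -.015 .045 1.1
```

```text
tcp_pos: [0.5352, -0.104, 0.047]
contact_force: [-1.1, -3.8, 2.9]
tcp_pos: [0.5342, -0.065, 0.0468]
contact_force: [0.4, -4.4, 3.3]
tcp_pos: [0.5335, -0.0403, 0.0467]
contact_force: [0.2, -3.9, 3.8]
clk 11.05 tcp [ 0.5335 -0.0403  0.0467] yaw 1.5 F [ 0.2 -3.9  3.8] w 0.0403
units [0.   0.03 0.51] turn 0.04
```

```bash

python3 -m crank '[0,0,0.1,0,0.13,0,0,0.2,0,0.13,0,0,0.3,0,0.13,0,0,0.3,0,0.13]' |grep -E 'force|tcp'
python3 -m crank '[0,0,0.04,0,0.13,0,0,0.08,0,0.13]' |grep -E 'force|tcp'
python3 -m crank '[0,0,0.02,0,0.13,0,0,0.04,0,0.13]' |grep -E 'force|tcp'
```

```text
tcp_pos: [0.533, -0.0242, 0.0466]
contact_force: [0.7, -1.1, 0.3]
tcp_pos: [0.5329, -0.0217, 0.0466]
contact_force: [0.2, -2.8, 1.3]
tcp_pos: [0.5328, -0.0195, 0.0466]
contact_force: [-0.1, -2.2, 0.9]
```

```bash

python3 -m crank '[0,0,0.03,0,0.13,0,0,0.06,0,0.13]' |grep -E 'force|tcp'
python3 -m crank '[0,0,0.03,0,0.13,0,0,0.06,0,0.13]' |grep -E 'force|tcp'
```

```text
tcp_pos: [0.5328, -0.0163, 0.0466]
contact_force: [0.1, -3.2, 0.0]
tcp_pos: [0.5327, -0.0146, 0.0466]
contact_force: [-0.1, -6.4, 0.5]
```

```bash
python3 - <<'E'
from h import *
d=shot('scene');cv2.imwrite('pics/s4.png',cv2.resize(d['image'][130:280,180:340],None,fx=3.5,fy=3.5,interpolation=2)[...,::-1])
E
```

```text
(no output)
```

View pics/s4.png

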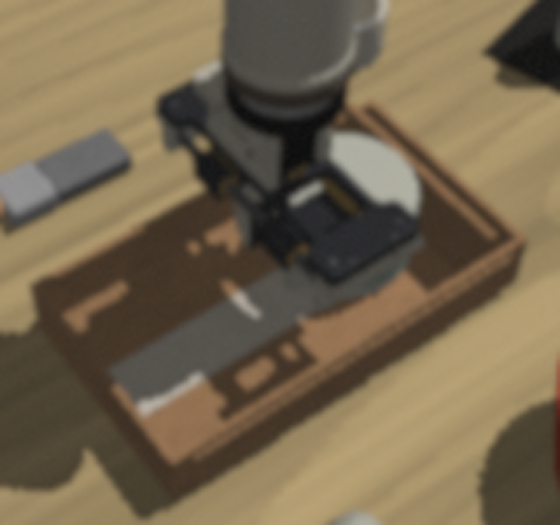

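Tub is near the divider (crop ~(400,200)) and the force is rising, so I'll continue in small steps.

```bash

python3 -m crank '[0,0,0.02,0,0.13,0,0,0.03,0,0.13]' |grep -E 'force|tcp'
python3 -m crank '[0,0,0.02,0,0.13,0,0,0.02,0,0.13]' |grep -E 'force|tcp'
```

```text
tcp_pos: [0.5326, -0.0142, 0.0466]
contact_force: [-0.3, -8.0, 1.4]
tcp_pos: [0.5326, -0.0138, 0.0467]
contact_force: [-0.9, -8.1, 2.0]
```

```bash

python3 -m crank '[0,0,0.03,0,0.13,0,0,0.03,0,0.13]' |grep -E 'force|tcp'
python3 -m crank '[0,0,0.03,0,0.13,0,0,0.03,0,0.13]' |grep -E 'force|tcp'
```

```text
tcp_pos: [0.5325, -0.0131, 0.0467]
contact_force: [-0.9, -9.9, 2.7]
tcp_pos: [0.5324, -0.0125, 0.0467]
contact_force: [-1.0, -11.8, 2.7]
```

```bash

python3 -m crank '[0,0,0.03,0,0.13,0,0,0.03,0,0.13]' |grep -E 'force|tcp'
python3 -m crank '[0,0,0.03,0,0.13,0,0,0.03,0,0.13,0,0,0.03,0,0.13]' |grep -E 'force|tcp'
```

```text
tcp_pos: [0.5323, -0.0119, 0.0467]
contact_force: [-0.3, -13.3, 3.1]
tcp_pos: [0.5323, -0.0114, 0.0467]
contact_force: [-2.0, -14.4, 3.4]
```

```bash

python3 -m crank '[0,0,0.03,0,0.13,0,0,0.03,0,0.13]' |grep -E 'force|tcp'
python3 -m crank '[0,0,-0.05,0,0.13,0,0,-0.15,0,0.13,0,0,-0.4,0,0.13,0,0,-0.8,0,0.13,0,0,-1,0,0.13]' |grep -E 'force|tcp'
python3 -m crank '[0,-1,0,0,0.13,0,-2,0,0,0.13,0,-3,0,0,0.13,0,-3.2,0,0,-0.5,0,-3.2,0,0,-0.5]' |grep -E 'force|tcp'
python3 to.py .4795 .349 .22 1.1
```

```text
tcp_pos: [0.5322, -0.0108, 0.0466]
contact_force: [-1.1, -17.1, 4.2]
tcp_pos: [0.5339, -0.0539, 0.0466]
contact_force: [-0.5, 0.4, -0.4]
tcp_pos: [0.534, -0.0533, 0.207]
contact_force: [-0.1, 0.6, -1.0]
clk 15.72 tcp [ 0.534  -0.0533  0.207 ] yaw 1.5 F [-0.1  0.6 -1. ] w 0.0556
units [-0.88 -0.26  8.07] turn 0.04
```

```bash

python3 -m crank '[-0.3,-0.3,2,0,-1,-0.5,-0.3,4,0,-1,-0.88,-0.3,8.07,0,-1,-0.88,-0.3,8.07,0,-1,-0.88,-0.3,8.07,0,-1]' >/dev/null
python3 to.py .4795 .349 .22 1.1
python3 - <<'E'
from h import *
d=shot('top'); im=d['image']
t=cv2.resize(im[145:230,200:340],None,fx=3.9,fy=3.9,interpolation=2)
s=shot('scene');u=cv2.resize(s['image'][130:280,180:340],None,fx=2.2,fy=2.21,interpolation=2)
h=max(t.shape[0],u.shape[0]);p=lambda a:np.pad(a,((0,h-a.shape[0]),(0,0),(0,0)))
o=np.hstack([p(t),p(u)]);print(o.shape);cv2.imwrite('pics/t5.png',cv2.resize(o,None,fx=.88,fy=.88)[...,::-1])
hsv=cv2.cvtColor(im,cv2.COLOR_RGB2HSV);m=((hsv[...,1]<50)&(hsv[...,2]>130)).astype(np.uint8)
k=np.zeros_like(m);k[165:220,225:300]=m[165:220,225:300]
k=cv2.morphologyEx(k,cv2.MORPH_OPEN,cv2.getStructuringElement(2,(25,25)))
c=max(cv2.findContours(k,0,1)[0],key=len);(u,v),r=cv2.minEnclosingCircle(c);print(u,v,r,ray(d,u,v,.071))
E
```

```text
clk 16.35 tcp [0.4896 0.2564 0.2185] yaw 1.5 F [0.4 0.3 0.2] w 0.0914
units [-0.15 -0.03  1.86] turn 0.04
(332, 898, 3)Traceback (most recent call last):
  File "<stdin>", line 10, in <module>
ValueError: max() iterable argument is empty
```

View pics/t5.png

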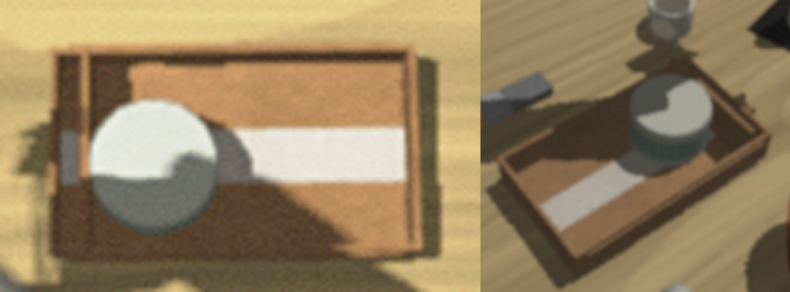

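The tub touches the divider (tub left rim and divider edge both at crop x≈90), and the space in front is clear. Now I'll fetch the bottle.

```bash

python3 -m crank '[-0.15,0,1.86,0,-1,-0.15,0,1.86,0,-1,-0.15,0,1.86,0,-1,-0.15,0,1.86,0,-1]' >/dev/null
python3 to.py .4795 .349 .1135 1.1
```

```text
clk 16.95 tcp [0.4807 0.3466 0.2188] yaw 1.5 F [-0.2  0.1 -0. ] w 0.0924
units [-0.02  2.11  0.05] turn 0.04
```

```bash

python3 -m crank '[0,0.8,0.05,0,-1,0,1.6,0.05,0,-1,0,2.1,0.05,0,-1,0,2.1,0.05,0,-1]' |grep -E 'force|tcp'
python3 -m crank '[0,0,0,0,1,0,0,0,0,1,0,0,0,0,1,0,0,0,0,1,0,0,0,0,1]' >/dev/null
python3 -m crank '[0,0,0,0,1,0,0,0,0,1]' 
python3 -m crank '[0,-0.6,0,0,1,0,-1.5,0,0,1,0,-2.4,0,0,1,0,-2.7,0,0,1,0,-2.7,0,0,1]' 
python3 to.py .5455 -.05 .245 1.1
```

```text
tcp_pos: [0.4804, 0.3472, 0.1131]
contact_force: [0.9, 0.4, 0.4]
clock: 18.32
tcp_pos: [0.481, 0.3507, 0.1158]
tool_rot: [0.707, -0.707, -0.009, 0.009]
contact_force: [-1.8, 0.7, 1.9]
width: 0.0474
clock: 18.95
tcp_pos: [0.4813, 0.3503, 0.2506]
tool_rot: [-0.707, 0.707, 0.009, -0.009]
contact_force: [0.6, -0.6, -4.0]
width: 0.0477
clk 18.95 tcp [0.4813 0.3503 0.2506] yaw 1.5 F [ 0.6 -0.6 -4. ] w 0.0477
units [ 1.08  0.11 -8.04] turn 0.04
```

```bash

python3 -m crank '[0.3,0,-2,0,1,0.6,0,-4,0,1,1.08,0,-8.04,0,1,1.08,0,-8.04,0,1,1.08,0,-8.04,0,1]' >/dev/null
python3 to.py .5455 -.05 .245 1.1
python3 -m crank '[0.2,0,-1.2,0,1,0.2,0,-2,0,1,0.2,0,-2,0,1]' >/dev/null
python3 to.py .5455 -.05 .12 1.1
```

```text
clk 19.57 tcp [0.5301 0.0394 0.2483] yaw 1.5 F [ 0.9 -0.6 -3.3] w 0.0474
units [ 0.26  0.07 -1.8 ] turn 0.04
clk 19.95 tcp [ 0.5423 -0.0632  0.2476] yaw 1.0 F [-0.   0.8 -3.1] w 0.048
units [0.08 2.55 0.26] turn -0.01
```

```bash

python3 -m crank '[0.08,0.6,0.26,0,1,0.08,1.2,0.26,0,1,0.08,1.8,0.26,0,1,0.08,2.2,0.26,0,1,0.08,2.2,0.26,0,1]' |grep -E 'force|tcp'
python3 to.py .5455 -.05 .12 1.1
```

```text
tcp_pos: [0.5458, -0.0437, 0.1385]
contact_force: [-0.1, -1.1, -2.3]
clk 20.57 tcp [ 0.5458 -0.0437  0.1385] yaw 1.6 F [-0.1 -1.1 -2.3] w 0.0477
units [-0.01  0.37 -0.13] turn 0.05
```

```bash

python3 -m crank '[0,0,-0.13,0,1,0,0.2,-0.13,0,1,0,0.35,-0.13,0,1,0,0.4,-0.13,0,1]' |grep -E 'force|tcp'
python3 -m crank '[0,0.02,0,0,1,0,0.04,0,0,1]' |grep -E 'force|tcp'
python3 -m crank '[0,0.02,0,0,1,0,0.03,0,0,1]' |grep -E 'force|tcp'
```

```text
tcp_pos: [0.5474, -0.0511, 0.1201]
contact_force: [-0.1, 0.5, -2.0]
tcp_pos: [0.548, -0.0509, 0.1188]
contact_force: [0.5, 0.5, -1.9]
tcp_pos: [0.5479, -0.051, 0.1172]
contact_force: [0.5, -0.7, -2.0]
```

```bash

python3 -m crank '[0,0.02,0,0,1,0,0.03,0,0,1]' |grep -E 'force|tcp'
python3 -m crank '[0,0.02,0,0,1,0,0.03,0,0,1]' |grep -E 'force|tcp'
```

```text
tcp_pos: [0.5481, -0.0506, 0.1167]
contact_force: [-3.1, 1.1, 9.5]
tcp_pos: [0.5483, -0.0503, 0.1166]
contact_force: [-7.3, 2.4, 21.9]
```

```bash

python3 -m crank '[0,-0.05,0,0,1,0,-0.05,0,0,1]' |grep -E 'force|tcp'
python3 -m crank '[0,-0.03,0,0,0.3,0,-0.03,0,0,-0.8,0,-0.03,0,0,-1,0,-0.03,0,0,-1]' |grep -E 'force|tcp'
python3 -m crank '[0,-0.8,0,0,-1,0,-1.8,0,0,-1,0,-2.8,0,0,-1,0,-2.8,0,0,-1]' |grep -E 'force|tcp'
python3 to.py .595 -.345 .245 1.1
```

```text
tcp_pos: [0.5482, -0.0511, 0.1169]
contact_force: [-0.8, 0.5, 2.6]
tcp_pos: [0.548, -0.051, 0.1182]
contact_force: [-0.5, -0.9, -1.3]
tcp_pos: [0.5506, -0.0506, 0.2625]
contact_force: [1.5, -0.1, -1.0]
clk 23.32 tcp [ 0.5506 -0.0506  0.2625] yaw 1.5 F [ 1.5 -0.1 -1. ] w 0.0918
units [ 0.73  0.36 -5.91] turn 0.04
```

```bash

python3 -m crank '[0.3,0,-2,0,-1,0.73,0.2,-5.9,0,-1,0.73,0.2,-5.9,0,-1,0.73,0.2,-5.9,0,-1,0.73,0.2,-5.9,0,-1]' >/dev/null
python3 -m crank '[0,0,-0.4,0,-1,0,0,-0.4,0,-1]' >/dev/null
python3 to.py .595 -.345 .17 1.1
python3 - <<'E'
from h import *
s=shot('scene');u=cv2.resize(s['image'][110:384,0:340],None,fx=2.1,fy=2.1,interpolation=2)
cv2.imwrite('pics/s6.png',u[...,::-1])
E
```

```text
clk 24.2 tcp [ 0.5917 -0.3658  0.2468] yaw 1.4 F [-0.3  0.6  1. ] w 0.0915
units [0.08 1.54 0.41] turn 0.03
```

View pics/s6.png

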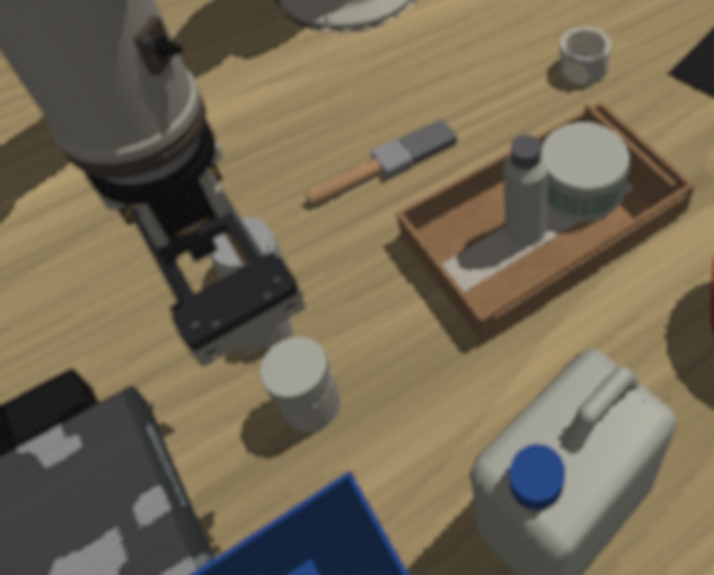

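Bottle stands in front of the tub at (525,190). The jar lid is at (296,362) in the crop and the bin corner at (350,475). I'll check the jar position and bin clearance.

```bash
python3 - <<'E'
from h import *
s=vision.get_image('scene')
print('jar',ray(s,296/2.1,110+363/2.1,.09))
for z in(.05,.1,.15):print(z,ray(s,350/2.1,110+475/2.1,z))
t=vision.get_image('top')
for z in(.05,.1,.15):print(z,ray(t,379,132,z), ray(t,379,52,z))
E
python3 to.py .595 -.345 .17 1.1
```

```text
jar [ 0.59466263 -0.34300405  0.09      ]
0.05 [ 0.69828849 -0.34902565  0.05      ]
0.1 [ 0.71811233 -0.35009722  0.1       ]
0.15 [ 0.73793618 -0.35116879  0.15      ]
0.05 [ 0.7099546  -0.33848666  0.05      ] [ 0.95084095 -0.3462448   0.05      ]
0.1 [ 0.69512656 -0.32434042  0.1       ] [ 0.9258281  -0.33177054  0.1       ]
0.15 [ 0.68029852 -0.31019418  0.15      ] [ 0.90081524 -0.31729629  0.15      ]
clk 24.35 tcp [ 0.5932 -0.3618  0.2483] yaw 1.7 F [-0.3 -0.1 -0.4] w 0.092
units [0.05 1.57 0.33] turn 0.06
```

```bash

python3 -m crank '[0.03,0.5,0.34,0,-1,0.03,1.2,0.34,0,-1,0.03,1.6,0.34,0,-1,0.03,1.6,0.34,0,-1]' >/dev/null
python3 to.py .595 -.3445 .079 1.1
```

```text
clk 24.85 tcp [ 0.5928 -0.3466  0.1668] yaw 1.6 F [-0.4  0.5  0.3] w 0.0918
units [0.05 1.76 0.04] turn 0.05
```

```bash

python3 -m crank '[0.04,0.6,0.04,0,-1,0.04,1.2,0.04,0,-1,0.04,1.74,0.04,0,-1,0.04,1.74,0.04,0,-1]' |grep -E 'force|tcp'
python3 -m crank '[0,0,0,0,1,0,0,0,0,1,0,0,0,0,1,0,0,0,0,1,0,0,0,0,1]'|grep -E 'force|tcp|width'
python3 -m crank '[0,-0.5,0,0,1,0,-1.4,0,0,1,0,-2.4,0,0,1,0,-3.2,0,0,1,0,-3.2,0,0,1]' |grep -E 'force|tcp|width'
python3 to.py .546 -.126 .245 1.1
```

```text
tcp_pos: [0.5948, -0.3455, 0.0803]
contact_force: [0.6, 0.2, 0.5]
tcp_pos: [0.5955, -0.3463, 0.0819]
contact_force: [-1.9, -0.1, 5.3]
width: 0.0593
tcp_pos: [0.5983, -0.346, 0.2468]
contact_force: [-0.4, 0.7, -2.5]
width: 0.0593
clk 26.6 tcp [ 0.5983 -0.346   0.2468] yaw 1.5 F [-0.4  0.7 -2.5] w 0.0593
units [-0.93  0.01  4.43] turn 0.04
```

```bash

python3 -m crank '[-0.3,0,1,0,1,-0.6,0,2.2,0,1,-0.93,0,4.4,0,1,-0.93,0,4.4,0,1,-0.93,0,4.4,0,1]' >/dev/null
python3 -m crank '[0,0,0,0,1]' >/dev/null
python3 to.py .546 -.126 .13 1.1
python3 - <<'E'
from h import *
s=shot('scene');u=cv2.resize(s['image'][110:284,80:340],None,fx=2.5,fy=2.5,interpolation=2)
cv2.imwrite('pics/s7.png',u[...,::-1])
E
```

```text
clk 27.35 tcp [ 0.5429 -0.1277  0.2407] yaw 1.5 F [-0.7 -0.2 -1.3] w 0.0596
units [0.06 2.21 0.03] turn 0.04
```

View pics/s7.png

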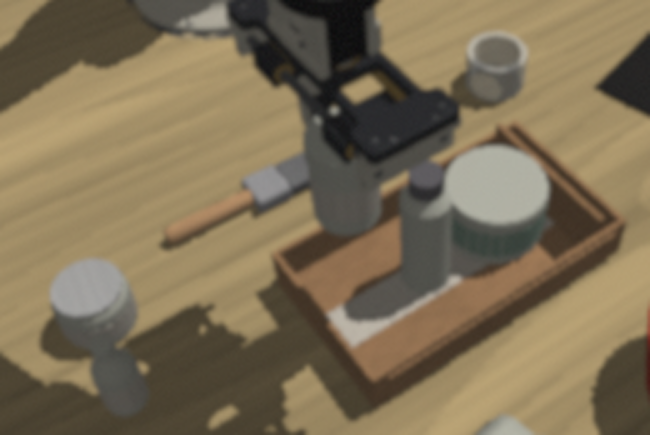

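Jar hangs upright at crop (345,180), and the tub rim meets the divider line at about (535,155). Lowering the jar.

```bash

python3 -m crank '[0.05,0.7,0,0,1,0.05,1.5,0,0,1,0.05,2.2,0,0,1,0.05,2.6,0,0,1,0.05,2.6,0,0,1]' |grep -E 'force|tcp'
python3 to.py .546 -.126 .09 1.1
```

```text
tcp_pos: [0.5448, -0.1278, 0.1097]
contact_force: [-0.6, -0.0, -1.5]
clk 28.02 tcp [ 0.5448 -0.1278  0.1097] yaw 1.4 F [-0.6 -0.  -1.5] w 0.0595
units [0.03 0.39 0.03] turn 0.03
```

```bash

python3 -m crank '[0,0.15,0.04,0,1,0,0.3,0.04,0,1,0,0.36,0.04,0,1,0,0.36,0.04,0,1]' |grep -E 'force|tcp'
python3 -m crank '[0,0.02,0,0,1,0,0.03,0,0,1]' |grep -E 'force|tcp'
python3 -m crank '[0,0.02,0,0,1,0,0.02,0,0,1]' |grep -E 'force|tcp'
```

```text
tcp_pos: [0.5458, -0.1252, 0.0932]
contact_force: [0.9, -0.2, -2.2]
tcp_pos: [0.5459, -0.1251, 0.0918]
contact_force: [-0.2, 0.6, -2.4]
tcp_pos: [0.5457, -0.1251, 0.0906]
contact_force: [0.2, 0.0, -2.7]
```

```bash

python3 -m crank '[0,0.02,0,0,1,0,0.03,0,0,1]' |grep -E 'force|tcp'
python3 -m crank '[0,0.02,0,0,1,0,0.02,0,0,1]' |grep -E 'force|tcp'
python3 -m crank '[0,0.02,0,0,1,0,0.02,0,0,1]' |grep -E 'force|tcp'
```

```text
tcp_pos: [0.5457, -0.1251, 0.0891]
contact_force: [-0.1, 0.1, -2.2]
tcp_pos: [0.5456, -0.1251, 0.0881]
contact_force: [0.1, -0.4, -1.9]
tcp_pos: [0.5457, -0.1251, 0.0871]
contact_force: [0.6, -0.3, -2.7]
```

```bash

python3 -m crank '[0,0.02,0,0,1,0,0.02,0,0,1]' |grep -E 'force|tcp'
python3 -m crank '[0,0.01,0,0,1,0,0.02,0,0,1]' |grep -E 'force|tcp'
```

```text
tcp_pos: [0.5458, -0.1251, 0.0869]
contact_force: [-2.2, -0.1, 2.8]
tcp_pos: [0.5458, -0.1252, 0.0867]
contact_force: [-6.1, 0.3, 15.0]
```

```bash

python3 -m crank '[0,-0.03,0,0,1,0,-0.03,0,0,1]' |grep -E 'force|tcp'
python3 -m crank '[0,0,0,0,0,0,0,0,0,-1,0,0,0,0,-1,0,0,0,0,-1]' |grep -E 'force|tcp|width'
python3 -m crank '[0,-0.8,0,0,-1,0,-1.8,0,0,-1,0,-2.8,0,0,-1,0,-3.4,0,0,-1,0,-3.4,0,0,-1]' |grep -E 'force|tcp'
python3 -m crank '[-1,0,-2,0,-1,-2,0,-4,0,-1,-2,0,-5,0,-1,-2,0,-5,0,-1,-2,0,-5,0,-1]'
python3 - <<'E'
from h import *
t=shot('top')['image'];s=shot('scene')['image']
a=cv2.resize(t[100:270,110:410],(480,272),interpolation=2);b=cv2.resize(s[90:330,90:420],(480,320),interpolation=2)
cv2.imwrite('pics/f.png',np.vstack([a,b])[...,::-1])
E
```

```text
tcp_pos: [0.546, -0.1252, 0.0869]
contact_force: [-1.5, 0.8, 1.9]
tcp_pos: [0.5457, -0.1251, 0.0866]
contact_force: [0.0, 0.6, -0.6]
width: 0.0849
tcp_pos: [0.5474, -0.1252, 0.2593]
contact_force: [0.2, 0.1, -0.7]
clock: 32.28
tcp_pos: [0.4487, -0.3825, 0.2544]
tool_rot: [0.707, -0.707, -0.006, 0.008]
contact_force: [0.1, 0.4, 0.4]
width: 0.0919
```

View pics/f.png

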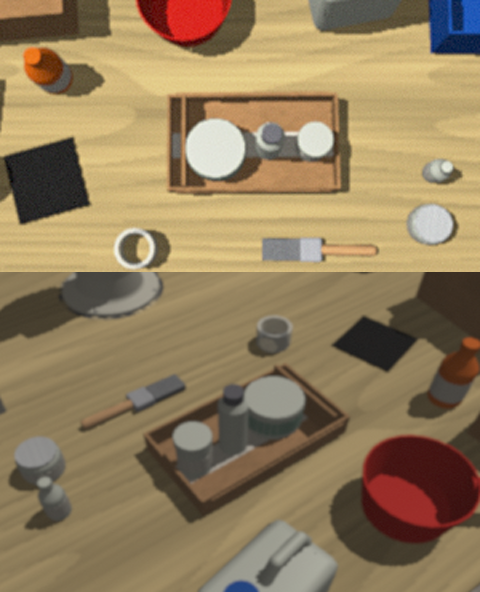

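The jar (316,139), bottle (272,137) and tub (215,148) stand in the carton. The tub touches the divider at x≈186, and the other items look unmoved. Handing in.

```bash
python3 -c "
from rig import bot
print(bot.hand_in())"
```

```text
the job is handed in; nothing more can be done
None
```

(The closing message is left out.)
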